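# Bolt the knife chest under its spring catch

### The job

Bolt the knife chest shut: with one fingertip press the long spring catch bar down and keep it down while your other fingertip pushes the thumb lug beside it, until the bolt is fully home in its keeper; only then let the catch spring back up, so that it locks the bolt, and take the hand away. This is press-and-push work only: do not pick up or shift any of the tools, tin and jar lying on and beside the chest.

Things in the scene. Friction and masses are not known exactly. Their poses are not given: they have to be found in the camera images.
- chest: Low wooden chest, 244 (x) by 320 (y) by 75 mm high, fixed to the bench, with a lid of two leaves that meet at a narrow seam across it at y = +20 mm. Origin: centre of its underside, on the bench; z up; the bolt slides along its +y. On the lid's larger leaf a dark steel plate carries a steel bolt (along y, at x = +25 mm) and beside it a steel catch bar (along y, at x = -26 mm); the keeper stands on the smaller leaf, beyond the seam.
- catch_top (a point): Centre of the flat top face of the catch bar, which is 28 mm (chest x) by 100 mm (chest y) and 8 mm thick, at chest (-26, -85) mm, top 110 mm above the bench when up. A fingertip may slide along it. Axes as the chest's. It moves down with the catch.
- catch (a joint): How far the catch bar is pressed straight down, m: 0 up, 0.009 at its bottom stop. A spring pushes it up, about 3 N at the top and 6.5 N at the bottom. Its side tooth blocks a side tab of the bolt while it is up; pressed 0.0065 or more the bolt is free. It can spring up again only when the bolt is right back or within about 2.5 mm of fully home; between, the tab passes over the tooth and keeps the catch down.
- lug_top (a point): Centre of the top of the bolt's upright thumb lug, a steel plate 30 mm wide (chest x), 8 mm thick (chest y), top 128 mm above the bench, rising 38 mm above the bolt's bar (bar top 90 mm, guides over it up to 93 mm above the bench). With the bolt back it is at chest (25, -75) mm, 51 mm beside the catch bar's centre line; push its -y face towards chest +y. Axes as the chest's.
- bolt (a joint): Travel of the bolt towards chest +y, m: 0 right back (open; 0 to 0.0015 at the start), 0.040 fully home against its stop in the keeper. It resists with about 2 N of friction and stays where it is left; with the catch up it can move only about 2.5 mm.
- keeper (a point): Centre of the top of the keeper, a steel staple 28 mm (chest x) by 14 mm (chest y), top 95.5 mm above the bench, that the bolt's end enters.
- tape: Grey tape measure, 58 by 58 by 30 mm, on the lid's smaller leaf. Origin: centre of its underside. Leave alone.
- awl: Awl with a square wooden handle 22 mm thick, about 130 mm long, lying on the lid's smaller leaf. Origin under its middle. Leave alone.
- tin: Flat aluminium tin, 54 mm across, 24 mm high, on the lid beside the bolt, near chest x = 85 mm. Origin: centre of its underside. Leave alone.
- rivet_jar: Glass jar with a steel lid, 56 mm across, 75 mm high, standing on the bench on the chest's -x side (towards the robot). Origin: centre of its underside. Leave alone.
- hammer: Hammer, 260 mm long, lying on the bench on the chest's +y side. Leave alone.

How it is judged:
By the outcome, as a careful person would: the job done as asked, in the order asked, and still so for the second after the job is handed in, with the robot touching nothing.
It also fails if it takes over 42 s, if anything falls off the work surface, if the arm or the gripper's body presses on something with over 40 N, if the wrist force passes 120 N, or if a joint passes its speed limit or range.

### The arm

A 6-joint arm with a two-finger parallel gripper is mounted at the origin on the work surface. World frame = base frame: x ahead of the robot, y to its left, z up, the work surface at z = 0. Lengths are in mm, angles in rad, forces in N, time in s.
With the tool pointing down it reaches from about 350 to 875 mm from the base axis. Payload 4.2 kg.
Tool frame: the origin (TCP) lies on the mounting face of the last link; the fingertips stand 173 mm ahead of it and the grasp point (between the pads) lies grip_point_offset ahead of it (grip_point_offset is the distance from the TCP to the grasp point, in mm); z points along the fingers, y is the line along which they close (so a half turn about z gives the same grasp; the last joint's range is limited). The gripper opens to 85 mm and grips with 20 to 120 N. Pads are 22 mm wide; open, the fingers measure 114 mm over their backs; the gripper's body (76 mm by 85 mm) begins 54 mm behind the grasp point. The pads swing forward as they close: fully open they stand 13 mm farther back than shut.
Start: joints at [1.554, 0.385, 0.008, 0, -1.194, -0.259], TCP at [170.166, 601.368, 404.712] pointing down, gripper open.
Joint ranges: [-3.14, 3.14], [-1.21, 2.06], [-1.07, 1.41], [-3.16, 2.05], [-2.99, -0.16], [-3.1, 3.1]. Speed limits (rad/s): [2.79, 2.79, 3.14, 3.14, 3.14, 3.14].

### API

Orientations are given as a unit quaternion [x, y, z, w].
In Python, from bench import read_state, get_image, job_done, recognise, place_of, grip_point_offset gives the robot as it stands. The module is installed in compiled form; this text tells all that it offers.
- The arm moves only by the tool carry_out, never from a script. Its arguments are lists of equal length, an entry for each row: "slide": the shift along the tool's x, y, z in m, a list of three; "roll": the turn about the tool's z in degrees; "claw": the finger opening in m, from 0 to 0.0854. A call has 1 to 8 rows; each row is the pose to reach, as a shift and turn from the pose commanded when the call began, along the tool's axes at that moment; what a row does not reach only later rows make up. A row lasts 1/8 s, in which the tool goes at most 62.5 mm and 10.7 degrees, less where a joint would pass 70% of its speed; a pose out of reach is approached as far as the arm can. A call with a gripper value outside its range is refused whole. The fingers move at their own pace and stop on an object; the grip force is fixed at half the most. Time passes only in rows, so rows that repeat a pose let the fingers close. It gives the time, the measured TCP pose, the force, the opening and the grip force at its end, in the units of the state.
- read_state(): the state, without advancing time (a new reading comes with each control period).
- get_image(name): name is "scene" or "top"; returns a dict with "img" (384x512x3 uint8, red, green, blue), "z_map" (384x512 float32, mm along the optical axis (not along the pixel's ray), 0 where there is no reading), "mtx" (3x3 intrinsics, pixels), "k1" (the pictures are not rectified: a ray, as slopes to the right and down, at radius r is drawn at 1 + k1 r^2 times it, then the intrinsics apply), "world_from_camera" (4x4, takes a point from camera to world coordinates). Camera axes: x right, y up, looking along -z (the intrinsics and any distortion apply to the point x, -y, -z); pixel columns grow to the right and rows downward; lengths in mm; the calibration is good to about 2 mm. A picture is of the moment at which its call begins.
- job_done(): hands the job in; it is judged then, once.
Trained networks look in a picture, given as the dict that the camera call returned (one of the last four; its "shot" number tells which), for a name from the list of things; names that differ only in an ending like _2 or _b are one class to them, and where a whole thing is asked for, a point or a joint stands for the part that bears it (a point fixed in the world has none). Each returns a list of dicts, best first, with "conf" (0 to 1); they miss things now and then, are a little off and sometimes report something else, mostly with a low value. They report only what shows in the picture. A call takes as long as a camera call.
- recognise(picture, thing): "at" ([column, row] in pixels, amid what is visible of it).
- place_of(picture, thing): "at" ([column, row] in pixels: a listed point, or the origin of a listed thing).
The state is a dict: "clock": time; "joints": joint angles; "joint_vel": joint speeds; "joint_efforts": joint torques, N m; "position": TCP position; "ee_rot": TCP orientation; "contact_force": force on the tool from outside, world axes, zero at the start; "wrist_torque": the same for the moment, N m; "gripper_width": finger opening in mm; "grasp_force": force on a finger pad.
Only numpy, scipy, OpenCV 4.12 (cv2) and the standard library are available. Lean on these libraries where they do the work, as an engineer would, in place of code of your own. Each camera call takes 0.05 s, during which the arm holds its last target. There are 200 camera calls.

## Working session

There is one attempt and no reset: what is moved stays moved. The work goes in short steps, Python scripts to look and compute and a tool call to move; the robot and the scene stay as the last step left them, time stands still between calls to the robot, and variables do not carry over. Pictures are saved under pics/ and viewed, at most 10 in all, crops included, and the job is handed in when it is done.

Besides the shell and the picture viewer there is one more tool, called after ">>>" as a command line: name --pt "numbers of a row" for each row, then --argument value for the rest. carry_out: Moves the arm, as the interface text tells. Its arguments: {"type":"object","properties":{"slide":{"type":"array"},"roll":{"type":"array"},"claw":{"type":"array"}},"required":["slide","roll","claw"]}

```bash
mkdir -p pics
cat > h.py <<'E'
import numpy as np, cv2
from bench import *
def world(p,uv,z=None,r=2):
    """pixel -> world; z given: intersect plane z, else depth map"""
    K=p["mtx"];u,v=uv
    d=np.array([(u-K[0,2])/K[0,0],(v-K[1,2])/K[1,1]]);s=d.copy()
    for _ in range(20): s=d/(1+p["k1"]*(s@s))
    T=np.array(p["world_from_camera"]);ray=np.array([s[0],-s[1],-1.])
    o=T[:3,3];w=T[:3,:3]@ray
    if z is not None: return o+w*(z-o[2])/w[2]
    a=p["z_map"][int(v)-r:int(v)+r+1,int(u)-r:int(u)+r+1];a=a[a>0]
    return o+w*np.median(a)
E
python3 - <<'E'
from h import *
s=read_state();print({k:np.round(v,3) for k,v in s.items()},grip_point_offset)
for n in("top","scene"):
    p=get_image(n);cv2.imwrite(f"pics/{n}0.png",p["img"][:,:,::-1])
    for t,z in(("catch_top",110),("lug_top",128),("keeper",95.5),("tape",75),("tin",75),("awl",75),("rivet_jar",0),("chest",0)):
        for r in place_of(p,t)[:2]: print(n,t,np.round(r["at"],1),round(r["conf"],2),world(p,r["at"],z).round(1),world(p,r["at"]).round(1))
E
```

```text
{'clock': np.float64(0.0), 'joints': array([ 1.554,  0.386,  0.007, -0.   , -1.194, -0.259]), 'joint_vel': array([ 0.002,  0.   ,  0.   , -0.   , -0.   , -0.002]), 'joint_efforts': array([-0.0000e+00, -3.9229e+01,  1.8840e+01,  4.1860e+00, -5.0000e-03,
        0.0000e+00]), 'position': array([170.101, 601.196, 403.615]), 'ee_rot': array([ 0.99 , -0.138, -0.   ,  0.001]), 'contact_force': array([-0.244, -0.296,  0.416]), 'wrist_torque': array([ 0.029, -0.024, -0.011]), 'grasp_force': np.float64(0.0), 'gripper_width': np.float64(85.752)} 154.70000000000002
top catch_top [455.8 177.5] 0.6 [ 551.8 -165.9  110. ] [ 551.8 -165.9  110.1]
top lug_top [446.4 152.3] 0.68 [ 596.3 -143.8  128. ] [ 596.7 -144.5  126.3]
top keeper [386.6 177.7] 0.62 [555.7 -35.   95.5] [555.9 -35.3  94.5]
top tape [338.1 178.2] 0.81 [559.6  53.8  75. ] [554.3  58.9 105.6]
top tin [411.5 134.8] 0.73 [644.2 -96.4  75. ] [637.8 -88.6  98.5]
top awl [364.4 232.2] 0.76 [455.7   7.7  75. ] [454.5  12.5  97.1]
top awl [410.  136.1] 0.39 [641.5 -93.2  75. ] [635.2 -85.3  98.8]
top rivet_jar [425.6 259.8] 0.58 [ 400.2 -135.2    0. ] [ 400.4 -118.5   48.1]
top chest [395.3 186.1] 0.63 [554.3 -78.4   0. ] [542.7 -56.8  74.8]
scene catch_top [128.9 289.2] 0.8 [ 541.1 -162.3  110. ] [ 541.2 -162.3  110.2]
scene catch_top [123.2 255. ] 0.72 [ 460.9 -139.3  110. ] [ 442.2 -140.5   75.2]
scene lug_top [148.2 303. ] 0.89 [ 598.3 -140.   128. ] [ 598.5 -140.   128.4]
scene keeper [191.3 266.1] 0.73 [560.7 -21.9  95.5] [553.7 -20.5  79.1]
scene tape [219.  253.9] 0.83 [560.1  48.8  75. ] [572.8  43.9 105.6]
scene tin [181.1 314.9] 0.76 [639.9 -93.4  75. ] [647.6 -93.7  98.3]
scene awl [184.1 226.9] 0.75 [453.9  13.7  75. ] [464.8  11.2  95.8]
scene rivet_jar [125.1 254.5] 0.57 [ 403.3 -138.5    0. ] [ 443.5 -136.2   75.3]
scene chest [171.8 287.5] 0.64 [543.5 -79.6   0. ] [580.5 -82.   92.2]
```

View pics/top0.png

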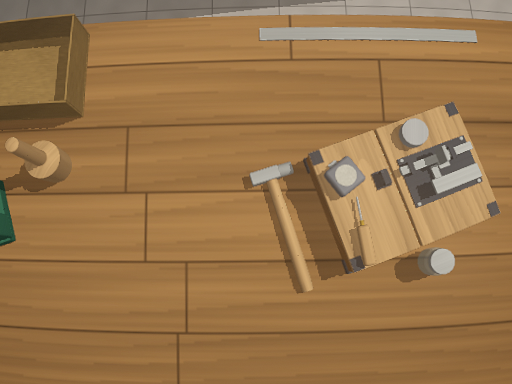

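View pics/scene0.png

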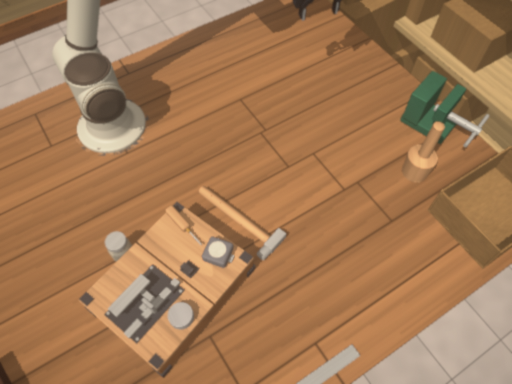

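The top view shows the chest rotated about 20° from the image axes. The catch bar is at about (457,178), the lug about (447,153), the keeper block at (383,179), and the tin and jar sit clear of the work. Next I'll fit the chest pose from depth.

Run:
```python
from h import *
from scipy.spatial.transform import Rotation as R
for n in("top","scene"):
    p=get_image(n)
    P=np.array([[ (world(p,(u,v),r=0) if p["z_map"][v,u]>0 else [0,0,0]) for u in range(512)] for v in range(384)])
    near=(abs(P[...,0]-550)<230)&(abs(P[...,1]+70)<230)
    for nm,lo,hi in(("lid",68,140),("bar",106,114),("lugtop",122,134)):
        m=(near&(P[...,2]>lo)&(P[...,2]<hi)).astype(np.uint8)
        nb,l,st,c=cv2.connectedComponentsWithStats(m)
        for i in np.argsort(-st[1:,4])[:2]+1:
            Q=P[l==i]
            print(n,nm,st[i,4],"mean",Q.mean(0).round(1),"rect",np.round(np.hstack(cv2.minAreaRect(Q[:,:2].astype(np.float32))),1))
    if n=="top":
        cv2.imwrite("pics/crop1.png",cv2.resize(p["img"][90:280,300:512,::-1],None,fx=3,fy=3,interpolation=cv2.INTER_CUBIC))
print(R.from_quat(read_state()["ee_rot"]).as_matrix().round(3))
```

```text
top lid 19569 mean [543.6 -73.5  80.6] rect [548.5 -80.7 245.4 322.3  19.2]
top lid 522 mean [ 397.1 -141.3   75.1] rect [ 397.1 -142.3   49.2   48.4   65.2]
top bar 726 mean [ 551.2 -167.6  110.1] rect [ 551.2 -168.4   29.2  103.3   20.3]
top bar 88 mean [562.6  51.4 107. ] rect [565.1  49.5  30.9  28.   77.8]
top lugtop 77 mean [ 596.7 -140.8  127. ] rect [ 596.4 -142.1   28.7    9.    18.3]
scene lid 14438 mean [558.1 -86.4  81.4] rect [547.2 -79.  246.8 322.6  19.4]
scene lid 323 mean [ 398.5 -141.2   75.4] rect [ 397.8 -141.2   47.9   47.3   19.2]
scene bar 591 mean [ 552.6 -168.7  110.2] rect [ 551.8 -167.6   30.    99.9   21.4]
scene bar 307 mean [560.3  45.5 107.6] rect [560.6  45.5  52.9  53.5  35.9]
scene lugtop 60 mean [ 596.3 -142.2  128.3] rect [ 595.8 -142.1   31.     8.1   19. ]
[[ 0.962 -0.272 -0.   ]
 [-0.272 -0.962 -0.   ]
 [-0.     0.    -1.   ]]
```

View pics/crop1.png

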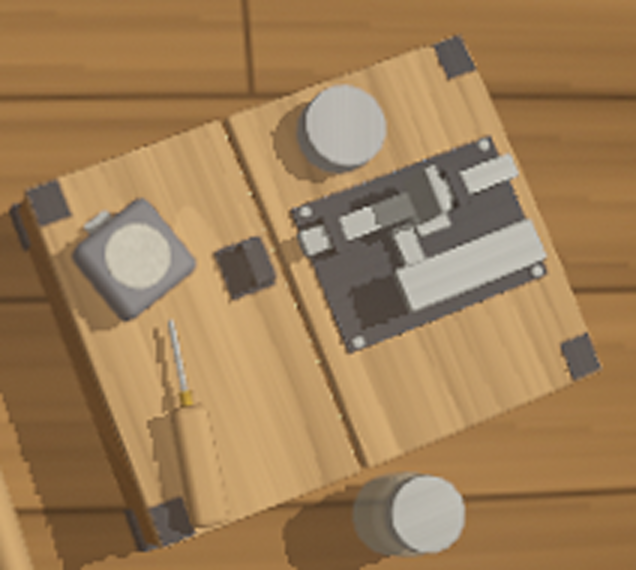

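>>> carry_out --pt "0.604 0.632 0" --pt "0.604 0.632 0" --pt "0.604 0.632 0" --pt "0.604 0.632 0" --pt "0.604 0.632 0" --pt "0.604 0.632 0" --pt "0.604 0.632 0" --pt "0.604 0.632 0" --roll '[10,20,30,40,50,55,55,55]' --claw '[0.04,0.04,0.04,0.04,0.04,0.04,0.04,0.04]'

```text
clock: 2.0
position: [404.6, 157.6, 405.3]
ee_rot: [0.815, -0.579, 0.0, -0.001]
contact_force: [1.6, 1.2, -0.0]
gripper_width: 40.2
grasp_force: 0.0
```

```bash
cat >> h.py <<'E'
from scipy.spatial.transform import Rotation as R
A=np.radians(19.4);X=np.array([np.cos(A),np.sin(A)]);Y=np.array([-X[1],X[0]]);O=np.array([548,-79.4])
def rep(cx=-.5,cy=-97.,z=320.):
    s=read_state();M=R.from_quat(s["ee_rot"]).as_matrix();p=s["position"]
    t=np.r_[O+cx*X+cy*Y,z];d=p[:2]-O
    yaw=np.degrees(np.arctan2(M[1,0],M[0,0]))
    print("t",s["clock"].round(2),"p",p.round(1),"chest",[(d@X).round(1),(d@Y).round(1)],"slide",(M.T@(t-p)).round(1),"roll",round(yaw+70.6,1),
     "F",np.round(s["contact_force"],1),"Fy",(s["contact_force"][:2]@Y).round(1),"w",s["gripper_width"].round(1),"q",s["joints"].round(2),"tilt",M[:,2].round(3))
E
python3 -c "from h import *;rep()"
```

```text
Traceback (most recent call last):
  File "h.py", line 19, in rep
    print("t",s["clock"].round(2),"p",p.round(1),"chest",[(d@X).round(1),(d@Y).round(1)],"slide",(M.T@(t-p)).round(1),"roll",round(yaw+70.6,1),
              ^^^^^^^^^^^^^^^^
AttributeError: 'float' object has no attribute 'round'
```

```bash
sed -i 's/s\["clock"\].round(2)/np.round(s["clock"],2)/; s/s\["gripper_width"\].round(1)/np.round(s["gripper_width"],1)/; s/"F",np/"F",np/; s/p=s\["position"\]/p=np.array(s["position"])/; s/(s\["contact_force"\]\[:2\]@Y).round(1)/np.round(np.dot(s["contact_force"][:2],Y),1)/; s/s\["joints"\].round(2)/np.round(s["joints"],2)/' h.py
python3 -c "from h import *;rep()"
```

```text
t 2.0 p [404.6 157.6 405.3] chest [np.float64(-56.6), np.float64(271.2)] slide [368.1 -56.9  85.2] roll -0.2 F [ 1.6  1.2 -0. ] Fy 0.6 w 40.2 q [ 0.75  0.05 -0.43  0.   -1.09 -0.41] tilt [ 0.001  0.001 -1.   ]
```

>>> carry_out --pt "0.368 -0.057 0.04" --pt "0.368 -0.057 0.04" --pt "0.368 -0.057 0.04" --pt "0.368 -0.057 0.04" --pt "0.368 -0.057 0.04" --pt "0.368 -0.057 0.04" --pt "0.368 -0.057 0.085" --pt "0.368 -0.057 0.085" --roll '[0,0,0,0,0,0,0,0]' --claw '[0.04,0.04,0.04,0.04,0.04,0.04,0.04,0.04]'

```text
clock: 3.0
position: [577.8, -170.0, 315.9]
ee_rot: [0.815, -0.58, -0.004, 0.002]
contact_force: [0.2, 0.1, 0.7]
gripper_width: 39.9
grasp_force: 0.0
```

Run:
```python
from h import *
rep()
p=get_image("top");cv2.imwrite("pics/crop2.png",cv2.resize(p["img"][90:280,330:512,::-1],None,fx=3,fy=3))
p=get_image("scene");cv2.imwrite("pics/crop3.png",cv2.resize(p["img"][200:384,60:260,::-1],None,fx=3,fy=3))
rep()
```

```text
t 3.0 p [ 577.8 -170.   315.9] chest [np.float64(-2.0), np.float64(-95.3)] slide [ 1.7 -1.4 -4.1] roll -0.3 F [0.2 0.1 0.7] Fy 0.0 w 39.9 q [-0.02  0.42 -0.17 -0.   -0.99  0.35] tilt [-0.009  0.001 -1.   ]
t 3.1 p [ 579.3 -169.1  320.6] chest [np.float64(-0.3), np.float64(-95.0)] slide [2.  0.2 0.6] roll -0.1 F [0.7 0.3 1.2] Fy 0.1 w 39.8 q [-0.02  0.42 -0.16  0.   -0.99  0.35] tilt [ 0.    -0.001 -1.   ]
```

View pics/crop3.png

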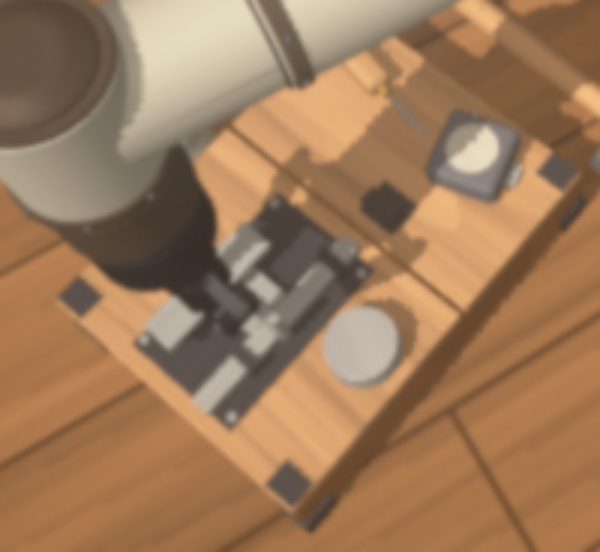

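The picture shows the fingers astride: one is over the catch bar at about (170,300), the other behind the lug at (262,330), and both are clear. Descending.

>>> carry_out --pt "0.002 0 0.015" --pt "0.002 0 0.03" --pt "0.002 0 0.033" --pt "0.002 0 0.033" --roll '[0,0,0,0]' --claw '[0.04,0.04,0.04,0.04]'

```text
clock: 3.6
position: [579.7, -171.0, 286.5]
ee_rot: [0.815, -0.579, -0.0, 0.0]
contact_force: [-0.4, 0.4, -1.0]
gripper_width: 40.2
grasp_force: 0.0
```

>>> carry_out --pt "0 0 0.002" --pt "0 0 0.004" --pt "0 0 0.004" --pt "0 0 0.004" --roll '[0,0,0,0]' --claw '[0.04,0.04,0.04,0.04]'

```text
clock: 4.1
position: [579.7, -171.2, 282.8]
ee_rot: [0.815, -0.579, 0.0, -0.0]
contact_force: [0.5, 0.4, -0.4]
gripper_width: 40.0
grasp_force: 0.0
```

>>> carry_out --pt "0 0 0.002" --pt "0 0 0.004" --pt "0 0 0.004" --pt "0 0 0.004" --roll '[0,0,0,0]' --claw '[0.04,0.04,0.04,0.04]'

```text
clock: 4.6
position: [579.8, -171.2, 279.1]
ee_rot: [0.815, -0.579, 0.0, -0.0]
contact_force: [0.3, 0.1, 3.4]
gripper_width: 39.9
grasp_force: 1.7
```

```bash
python3 -c "from h import *;rep()"
```

```text
t 4.6 p [ 579.8 -171.2  279.1] chest [np.float64(-0.5), np.float64(-97.2)] slide [ -0.1  -0.  -40.9] roll -0.2 F [0.3 0.1 3.4] Fy -0.0 w 39.9 q [-0.02  0.46 -0.21  0.   -0.9   0.35] tilt [ 0.001 -0.    -1.   ]
```

>>> carry_out --pt "0 0 0.002" --pt "0 0 0.004" --pt "0 0 0.005" --pt "0 0 0.005" --roll '[0,0,0,0]' --claw '[0.04,0.04,0.04,0.04]'

```text
clock: 5.1
position: [579.8, -171.2, 273.9]
ee_rot: [0.815, -0.579, 0.0, -0.0]
contact_force: [-0.9, -0.4, 4.9]
gripper_width: 39.9
grasp_force: 2.7
```

>>> carry_out --pt "0 0 0.0015" --pt "0 0 0.003" --pt "0 0 0.003" --pt "0 0 0.003" --roll '[0,0,0,0]' --claw '[0.04,0.04,0.04,0.04]'

```text
clock: 5.6
position: [579.8, -171.1, 272.8]
ee_rot: [0.815, -0.579, 0.001, 0.0]
contact_force: [-3.0, 1.0, 13.6]
gripper_width: 40.3
grasp_force: 6.6
```

The catch is at its bottom stop. Now pushing along chest +y (tool −x).

>>> carry_out --pt "-0.003 0 -0.0005" --pt "-0.006 0 -0.0005" --pt "-0.009 0 -0.0005" --pt "-0.012 0 -0.0005" --pt "-0.016 0 -0.0005" --pt "-0.02 0 -0.0005" --pt "-0.02 0 -0.0005" --roll '[0,0,0,0,0,0,0]' --claw '[0.04,0.04,0.04,0.04,0.04,0.04,0.04]'

```text
clock: 6.48
position: [574.2, -153.4, 273.0]
ee_rot: [0.816, -0.579, 0.003, -0.0]
contact_force: [1.4, -5.0, 7.5]
gripper_width: 40.1
grasp_force: 4.3
```

```bash
python3 -c "from h import *;rep()"
```

```text
t 6.48 p [ 574.2 -153.4  273. ] chest [np.float64(0.2), np.float64(-78.5)] slide [ 18.7   0.5 -46.9] roll -0.1 F [ 1.4 -5.   7.5] Fy -5.2 w 40.1 q [ 0.01  0.46 -0.24  0.   -0.87  0.32] tilt [ 0.005 -0.003 -1.   ]
```

>>> carry_out --pt "-0.004 0 0" --pt "-0.008 0 0" --pt "-0.012 0 0" --pt "-0.016 0 0" --pt "-0.018 0 0" --pt "-0.018 0 0" --roll '[0,0,0,0,0,0]' --claw '[0.04,0.04,0.04,0.04,0.04,0.04]'

```text
clock: 7.22
position: [568.3, -136.3, 272.9]
ee_rot: [0.816, -0.579, 0.003, -0.0]
contact_force: [1.2, -4.8, 8.4]
gripper_width: 40.3
grasp_force: 3.9
```

Run:
```python
from h import *
rep()
p=get_image("scene");cv2.imwrite("pics/crop4.png",cv2.resize(p["img"][220:364,80:240,::-1],None,fx=4,fy=4))
for r in place_of(p,"lug_top")[:2]:
    w=world(p,r["at"],128);print(r["conf"],(w[:2]-O)@X,(w[:2]-O)@Y)
```

```text
t 7.22 p [ 568.3 -136.3  272.9] chest [np.float64(0.3), np.float64(-60.4)] slide [ 36.7   0.5 -46.9] roll -0.1 F [ 1.2 -4.8  8.4] Fy -4.9 w 40.3 q [ 0.04  0.44 -0.27  0.   -0.86  0.29] tilt [ 0.005 -0.003 -1.   ]
0.85 23.71625517663969 -41.772072429211875
```

View pics/crop4.png

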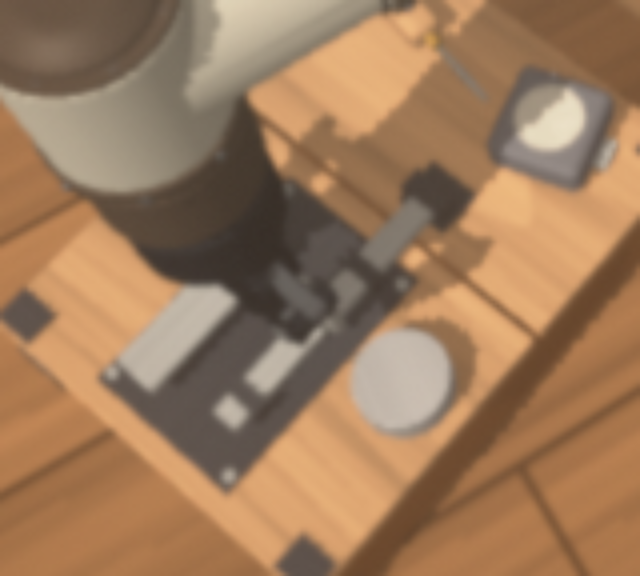

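The bolt tip is reaching the keeper at (435,190) and has travelled about 32 mm. Continuing slowly until the stop.

>>> carry_out --pt "-0.002 0 0" --pt "-0.004 0 0" --pt "-0.006 0 0" --pt "-0.006 0 0" --roll '[0,0,0,0]' --claw '[0.04,0.04,0.04,0.04]'

```text
clock: 7.82
position: [566.4, -130.8, 272.9]
ee_rot: [0.816, -0.579, 0.003, -0.0]
contact_force: [1.3, -4.8, 8.0]
gripper_width: 40.0
grasp_force: 3.9
```

>>> carry_out --pt "-0.001 0 0" --pt "-0.002 0 0" --pt "-0.002 0 0" --roll '[0,0,0]' --claw '[0.04,0.04,0.04]'

```text
clock: 8.2
position: [565.7, -128.9, 272.9]
ee_rot: [0.815, -0.579, 0.003, -0.0]
contact_force: [1.2, -5.4, 7.9]
gripper_width: 39.7
grasp_force: 3.9
```

>>> carry_out --pt "-0.001 0 0" --pt "-0.002 0 0" --pt "-0.002 0 0" --roll '[0,0,0]' --claw '[0.04,0.04,0.04]'

```text
clock: 8.57
position: [565.1, -127.0, 272.9]
ee_rot: [0.815, -0.579, 0.003, -0.0]
contact_force: [1.9, -5.9, 6.9]
gripper_width: 40.0
grasp_force: 3.8
```

```bash
python3 -c "from h import *;rep()"
```

```text
t 8.57 p [ 565.1 -127.   272.9] chest [np.float64(0.3), np.float64(-50.6)] slide [ 46.6   0.5 -46.9] roll -0.1 F [ 1.9 -5.9  6.9] Fy -6.2 w 40.0 q [ 0.06  0.43 -0.28  0.   -0.85  0.27] tilt [ 0.005 -0.003 -1.   ]
```

>>> carry_out --pt "-0.001 0 0" --pt "-0.0015 0 0" --pt "-0.0015 0 0" --roll '[0,0,0]' --claw '[0.04,0.04,0.04]'

```text
clock: 8.95
position: [564.6, -125.7, 272.9]
ee_rot: [0.815, -0.579, 0.003, -0.0]
contact_force: [1.7, -6.5, 7.0]
gripper_width: 39.9
grasp_force: 3.8
```

Run:
```python
from h import *
rep()
p=get_image("scene")
for r in place_of(p,"lug_top")[:2]:
    w=world(p,r["at"],128);print(r["conf"],(w[:2]-O)@X,(w[:2]-O)@Y)
```

```text
t 8.95 p [ 564.6 -125.7  272.9] chest [np.float64(0.3), np.float64(-49.1)] slide [ 48.1   0.5 -46.9] roll -0.1 F [ 1.7 -6.5  7. ] Fy -6.7 w 39.9 q [ 0.06  0.43 -0.28  0.   -0.85  0.27] tilt [ 0.005 -0.003 -1.   ]
0.73 37.158307522800094 32.77474684371085
0.62 21.641797411596073 -34.15080655276723
```

>>> carry_out --pt "-0.0005 0 0" --pt "-0.001 0 0" --pt "-0.001 0 0" --roll '[0,0,0]' --claw '[0.04,0.04,0.04]'

```text
clock: 9.43
position: [564.5, -125.4, 272.9]
ee_rot: [0.815, -0.579, 0.003, 0.0]
contact_force: [2.0, -10.6, 6.9]
gripper_width: 39.9
grasp_force: 5.6
```

>>> carry_out --pt "-0.0005 0 0" --pt "-0.001 0 0" --pt "-0.001 0 0" --roll '[0,0,0]' --claw '[0.04,0.04,0.04]'

```text
clock: 9.8
position: [564.4, -125.1, 273.0]
ee_rot: [0.815, -0.579, 0.004, 0.0]
contact_force: [3.8, -13.2, 4.2]
gripper_width: 39.8
grasp_force: 7.6
```

The stop is reached: force rises while position stays put. Lifting straight up.

>>> carry_out --pt "0.0005 0 -0.003" --pt "0.001 0 -0.008" --pt "0.001 0 -0.014" --pt "0.002 0 -0.022" --pt "0.003 0 -0.04" --pt "0.003 0 -0.08" --pt "0.003 0 -0.13" --pt "0.003 0 -0.13" --roll '[0,0,0,0,0,0,0,0]' --claw '[0.04,0.04,0.04,0.04,0.04,0.04,0.04,0.04]'

```text
clock: 10.8
position: [564.3, -125.5, 404.8]
ee_rot: [0.815, -0.579, 0.003, -0.002]
contact_force: [0.1, -0.2, -0.2]
gripper_width: 40.0
grasp_force: 0.0
```

>>> carry_out --pt "-0.06 0 0" --pt "-0.12 0 0" --pt "-0.18 0 0" --pt "-0.24 0 0" --pt "-0.3 0 0" --pt "-0.34 0 0" --pt "-0.34 0 0" --roll '[0,0,0,0,0,0,0]' --claw '[0.04,0.04,0.04,0.04,0.04,0.04,0.04]'

```text
clock: 11.68
position: [450.8, 197.7, 399.6]
ee_rot: [0.816, -0.578, -0.001, 0.001]
contact_force: [-0.2, -0.5, -0.1]
gripper_width: 39.8
grasp_force: 0.0
```

Run:
```python
from h import *
rep()
for n in("scene","top"):
    p=get_image(n)
    if n=="scene":cv2.imwrite("pics/crop5.png",cv2.resize(p["img"][200:384,60:260,::-1],None,fx=3,fy=3))
    Q=[]
    for v in range(384):
        for u in range(512):
            if p["z_map"][v,u]>0:
                w=world(p,(u,v),r=0);d=w[:2]-O;Q.append((d@X,d@Y,w[2]))
    Q=np.array(Q)
    b=Q[(abs(Q[:,0]+26)<10)&(abs(Q[:,1]+85)<42)&(Q[:,2]<140)];l=Q[(abs(Q[:,0]-25)<18)&(abs(Q[:,1]+45)<45)&(Q[:,2]>120)&(Q[:,2]<140)]
    print(n,"bar z",np.median(b[:,2]),len(b),"lug",l.mean(0),len(l))
```

```text
t 11.68 p [450.8 197.7 399.6] chest [np.float64(0.3), np.float64(293.6)] slide [390.6   0.8  79.6] roll 0.0 F [-0.2 -0.5 -0.1] Fy -0.4 w 39.8 q [ 0.74  0.16 -0.32 -0.   -1.1  -0.4 ] tilt [-0.003 -0.001 -1.   ]
scene bar z 109.81158564247596 449 lug [ 25.69810877 -35.10795824 127.64235495] 64
top bar z 110.117836205196 451 lug [ 25.44778911 -34.35905852 126.3372784 ] 94
```

View pics/crop5.png

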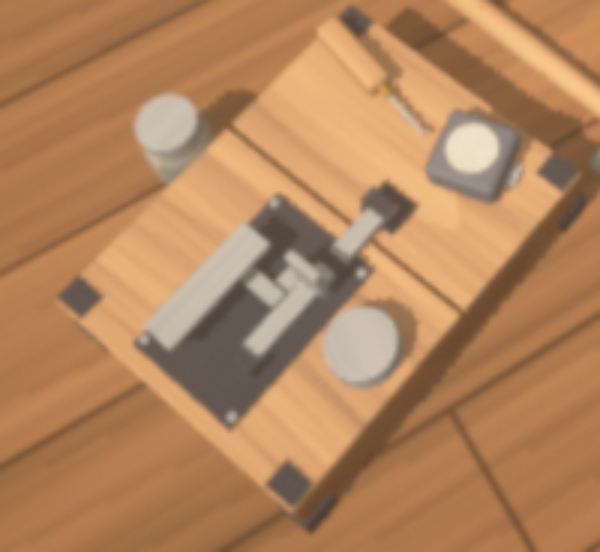

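The bolt is in the keeper at (385,205), with the lug at chest y of about −35, which is the full 40 mm. The catch is back up at 110 mm, and the tin, tape, awl and jar look undisturbed.

```bash
python3 -c "from bench import *;print(job_done())"
```

```text
the job is handed in; nothing more can be done
None
```

The knife chest is bolted: the bolt is fully home in its keeper, the catch has sprung back up to lock it, the hand is clear, and the job is handed in.

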